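Switch on the welding turntable

TASK

Get the welding turntable ready to run from its control desk: with the fingertips, press the blue button (cooling water), then the yellow one (shielding gas), then the green one (turntable drive), each fully home so that it stays in. Press each lightly and slowly, easing off as soon as it is home, and leave the red and black buttons alone. Do not lift the desk or push it along the bench, and do not disturb the things standing around it.

Things in the scene. Friction and masses are not known exactly. Their poses are not given: they have to be found in the camera images.
- desk: grey steel control desk, loose on rubber feet, 2.4 kg, 196 mm deep (x), 280 wide (y), 56 high at the front, 96 at the back; origin under its centre; its low front (-x) looks roughly towards the robot. The panel rises to the back at 0.21 rad. Front row from the +y end: blue, yellow, green, black, 62 mm apart. 88 mm behind: red stop at the +y end, lamps, a dial 18 mm high at the -y end
- blue_top (a point): cooling water: bright blue, a 36 mm round push button, cap top 24 mm above the sloping panel; this point is the centre of the cap's top and goes down with it; z is the panel's normal (the cap is pressed along -z), y runs along the row
- yellow_top (a point): shielding gas: yellow, a 36 mm round push button, cap top 24 mm above the sloping panel; this point is the centre of the cap's top and goes down with it; z is the panel's normal (the cap is pressed along -z), y runs along the row
- green_top (a point): turntable drive: green, a 36 mm round push button, cap top 24 mm above the sloping panel; this point is the centre of the cap's top and goes down with it; z is the panel's normal (the cap is pressed along -z), y runs along the row
- black_top (a point): work light, not wanted: black, a 36 mm round push button, cap top 24 mm above the sloping panel; this point is the centre of the cap's top and goes down with it; z is the panel's normal (the cap is pressed along -z), y runs along the row
- red_top (a point): emergency stop: red 40 mm mushroom, its top 32 mm above the panel; this point is the centre of its top
- blue_button (a joint): travel of the blue button in m: 0 is out, 0.008 is hard home; it yields at about 3 N, rising to 5 N just before its hard stop, and stays in where it is let go
- yellow_button (a joint): travel of the yellow button in m: 0 is out, 0.008 is hard home; it yields at about 3 N, rising to 5 N just before its hard stop, and stays in where it is let go
- green_button (a joint): travel of the green button in m: 0 is out, 0.008 is hard home; it yields at about 3 N, rising to 5 N just before its hard stop, and stays in where it is let go
- black_button (a joint): travel of the black button in m: 0 is out, 0.008 is hard home; it yields at about 3 N, rising to 5 N just before its hard stop, and stays in where it is let go
- red_button (a joint): travel of the red button in m: 0 is out, 0.008 is hard home; it yields at about 3 N, rising to 5 N just before its hard stop, and stays in where it is let go
- tray: blue steel tray of cut parts, fixed, 180 x 250 x 45 mm high; origin under its centre. (The fixed turntable with its torch post, up to 300 mm high, stands at the back right corner of the table, beyond x = 0.65 and y = -0.28; a helmet 250 mm high at the right edge, beyond y = -0.45; a spray can 190 mm high and low stock along the back, beyond x = 0.8)
- flange_a: loose steel flange, 90 mm across, 12 mm thick, lying in the tray; origin at the centre of its underside
- flange_b: another such flange in the tray
- pipe_stub: loose steel pipe stub standing on end, 48 mm across, 65 mm high; origin at the centre of its underside
- jar: loose clear jar with a red cap, 52 mm across, 75 mm high; origin at the centre of its underside
- magnet: loose red welding magnet standing up, 40 x 110 x 105 mm high; origin at the middle of its foot
- brush: loose wire brush lying bristles down, 270 x 30 x 36 mm high; origin under its middle

How it is judged:
By the outcome, as a careful person would: the job done as asked, in the order asked, and still so for the second after the job is handed in, with the robot touching nothing.
It also fails if it takes over 40 s, if anything falls off the work surface, if the arm or the gripper's body presses on something with over 40 N, if the wrist force passes 120 N, or if a joint passes its speed limit or range.

ROBOT

A 6-joint arm with a two-finger parallel gripper is mounted at the origin on the work surface. World frame = base frame: x ahead of the robot, y to its left, z up, the work surface at z = 0. Lengths are in mm, angles in rad, forces in N, time in s.
With the tool pointing down it reaches from about 300 to 775 mm from the base axis. Payload 14.6 kg.
Tool frame: the origin (TCP) lies on the centre line of the jaws, within the pads' length; the fingertips stand 8 mm ahead of it and the grasp point (between the pads) lies 11 mm behind it; z points along the fingers, y is the direction in which the jaws open and shut (so a half turn about z gives the same grasp; the last joint's range is limited). The gripper opens to 94 mm and grips with 3 to 60 N. Pads are 16 mm wide; open, the fingers measure 119 mm over their backs; the gripper's body (75 mm by 177 mm) begins 78 mm behind the grasp point.
Start: joints at [1.206, 0.3, 1.521, -0, 1.321, -0.067], TCP at [161.377, 525.782, 189.046] pointing down, gripper open.
Joint ranges: [-3.03, 3.03], [-0.79, 2.21], [0.23, 2.52], [-1.04, 4.18], [0, 3.07], [-2.55, 2.55]. Speed limits (rad/s): [2.22, 2.22, 2.57, 3.14, 3.14, 3.14].

INTERFACE

Orientations are given as [roll, pitch, yaw] about the fixed x, y, z axes, in that order (R = Rz(yaw) Ry(pitch) Rx(roll)).
In Python, from cell import read_state, cams, manip gives the robot as it stands.
- The arm moves only by the shell command python3 -m handwheel 'ROWS' [OPENING] [FORCE]. ROWS is JSON, a list of rows, each a list of 4 numbers: the shift along the tool's x, y, z in m, then the turn about the tool's z in degrees. In form: [[dx, dy, dz, turn], ...]. A call has 1 to 5 rows; each row is the pose to reach, as a shift and turn from the pose measured when the call began, along the tool's axes at that moment; what a row does not reach only later rows make up. A row lasts 1/8 s, in which the tool goes at most 62.5 mm and 10.7 degrees, less where a joint would pass 70% of its speed; a pose out of reach is approached as far as the arm can. A call with a gripper value outside its range is refused whole. OPENING is the closure, from 0 (fully open) to 1 (shut), set as the call begins (- or left out, the last holds). The fingers move at their own pace and stop on an object; FORCE is the grip in N (left out, the last holds). Time passes only in rows, so rows that repeat a pose let the fingers close. It gives the time, the measured TCP pose, the force and the opening at its end, in the units of the state.
- read_state(): the state, without advancing time (a new reading comes with each control period).
- cams.camera(name): name is "scene" or "top" or "wrist"; returns the picture (400x640x3 uint8, red, green, blue); there is no depth.
- cams.get_calibration(name): a dict with "vertical_fov" (degrees; the focal length in pixels is half the picture's height over the tangent of half this angle, whatever the lens; pixels are square), "cx", "cy" (the principal point, pixels), "R" (3x3) and "t" (3): a world point X has camera coordinates R X + t. Camera axes: x right, y down, z forward; pixel columns grow to the right and rows downward; lengths in mm; the calibration is good to about 2 mm. A picture is of the moment at which its call begins: read the wrist's pose just before it. get_calibration takes no time and is no camera call; for the wrist camera it gives the pose at the moment of the call.
- manip.sign_off(): hands the job in, once; it reports no verdict.
The state is a dict: "clock": time; "joints": joint angles; "qd": joint speeds; "effort": joint torques, N m; "eef_pos": TCP position; "eef_rot": TCP orientation; "wrist_force": force on the tool from outside, world axes, zero at the start; "moment": the same for the moment, N m; "finger_gap": finger opening in mm.
Only numpy, scipy, OpenCV 4.12 (cv2) and the standard library are available. Lean on these libraries where they do the work, as an engineer would, in place of code of your own. Each camera call takes 0.05 s, during which the arm holds its last target. There are 200 camera calls.

## Working session

There is one attempt and no reset: what is moved stays moved. The work goes in short steps, Python scripts to look and compute and a shell command to move; the robot and the scene stay as the last step left them, time stands still between calls to the robot, and variables do not carry over. Pictures are saved under pics/ and viewed, about 8 in all and at most 12, crops included, and the job is handed in when it is done.

```bash
mkdir -p pics; python3 - <<'E'
from cell import read_state, cams
import cv2
print(read_state())
for n in ("top","scene"):
    im=cams.camera(n); cv2.imwrite(f"pics/{n}0.png",im[:,:,::-1])
    print(n,cams.get_calibration(n))
E
```

```text
{'clock': 0.0, 'joints': array([ 1.20636933e+00,  3.00498158e-01,  1.52156611e+00,  2.12595718e-05,
        1.32070210e+00, -6.65869605e-02]), 'qd': array([-1.87154377e-03,  5.14299329e-04, -4.68991881e-05,  3.57401912e-04,
       -9.78372492e-04, -3.39767341e-04]), 'effort': array([-1.65316538e-03, -5.31809556e+01, -3.52733159e+01,  7.07525178e-02,
        2.44310807e-02, -6.58159274e-05]), 'eef_pos': array([161.29226176, 525.52879946, 188.47783536]), 'eef_rot': array([-3.14042291e+00, -9.86423975e-05,  2.84374729e+00]), 'wrist_force': array([-0.17884967,  0.46209275,  1.17962931]), 'moment': array([-0.00247823, -0.048136  ,  0.01641073]), 'finger_gap': 94.05067757400307}
top {'vertical_fov': 50.08644058539041, 'cx': 318.35093139484593, 'cy': 198.1374588170739, 'R': array([[-0.01438282, -0.99976158,  0.0164293 ],
       [-0.99056968,  0.01200773, -0.13648267],
       [ 0.13625285, -0.01823737, -0.99050621]]), 't': array([ 109.62786423,  614.14507246, 1200.09599635])}
scene {'vertical_fov': 43.682134967395655, 'cx': 312.4128383240724, 'cy': 205.47657733498158, 'R': array([[ 0.76427476,  0.64486839, -0.00537069],
       [ 0.50142878, -0.59947105, -0.62386187],
       [-0.40552837,  0.47410886, -0.78151617]]), 't': array([-534.02622633, -154.88305961, 1851.96344593])}
```

View pics/top0.png

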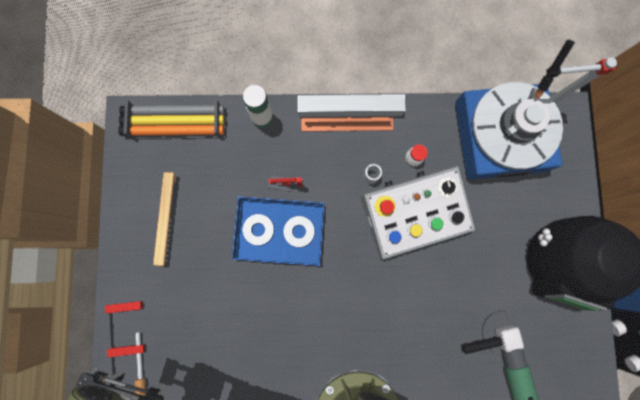

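View pics/scene0.png

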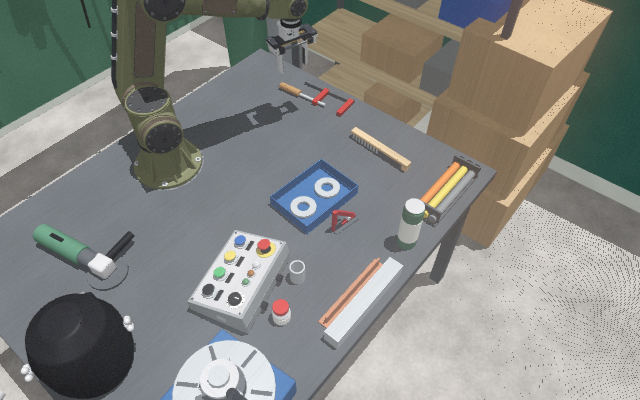

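The top view shows the desk upright, with blue at about (395,237), yellow (416,231), green (437,224), black (458,218) and red (387,208). The jar and pipe stub stand behind it. In the scene view, blue is at (240,240), yellow (230,257) and green (219,273).

```bash
cat > h.py <<'E'
import cv2,numpy as np
from cell import read_state,cams
HUE=dict(blue=(105,125),yellow=(22,33),green=(45,85),red=(0,8))
def f_of(c): return 200/np.tan(np.radians(c['vertical_fov']/2))
def project(c,X):
    p=np.asarray(X)@np.array(c['R']).T+c['t']; return p[:,:2]/p[:,2:]*f_of(c)+[c['cx'],c['cy']]
def blobs(im,col,near,r):
    hsv=cv2.cvtColor(im,cv2.COLOR_RGB2HSV); lo,hi=HUE[col]
    m=cv2.inRange(hsv,(lo,110,70),(hi,255,255)); k=np.zeros_like(m); cv2.circle(k,near,r,255,-1)
    n,_,s,c=cv2.connectedComponentsWithStats(m&k)
    i=1+np.argmax(s[1:,4]); return c[i],s[i]
def P(c): return f_of(c),np.array([[f_of(c),0,c['cx']],[0,f_of(c),c['cy']],[0,0,1]])@np.c_[c['R'],c['t']]
# desk points -> world; desk frame pose (x,y,yaw); row0 = desk x of front row measured as horizontal offset
E
python3 - <<'E'
from h import *
T=cv2.imread('pics/top0.png')[:,:,::-1].copy();S=cv2.imread('pics/scene0.png')[:,:,::-1].copy()
ct,cs=cams.get_calibration('top'),cams.get_calibration('scene')
g=dict(blue=((395,237),(240,240)),yellow=((416,231),(230,257)),green=((437,224),(219,273)),red=((387,208),(264,245)))
for k,(a,b) in g.items():
    pa,sa=blobs(T,k,a,10);pb,sb=blobs(S,k,b,11)
    X=cv2.triangulatePoints(P(ct)[1],P(cs)[1],pa.reshape(2,1),pb.reshape(2,1));X=(X[:3]/X[3]).ravel()
    print(k,pa.round(1),sa,pb.round(1),sb,X.round(1),project(ct,[X])[0]-pa)
E
```

```text
blue [394.8 236.7] [389 231  12  12 107] [239.6 239.5] [235 236  10   8  67] [ 498.6 -107.7   88.6] [0.15943677 0.14393082]
yellow [415.8 230.3] [410 225  12  12 110] [226.  257.8] [225 257   3   3   6] [ 512.2 -173.8   78. ] [1.76623166 1.50672475]Traceback (most recent call last):
  File "<stdin>", line 6, in <module>
  File "h.py", line 11, in blobs
    i=1+np.argmax(s[1:,4]); return c[i],s[i]
        ~~~~~~~~~^^^^^^^^^
    return _wrapfunc(a, 'argmax', axis=axis, out=out, **kwds)
    return bound(*args, **kwds)
ValueError: attempt to get argmax of an empty sequence
```

```bash
cat >> h.py <<'E'
def onplane(c,p,z):
    R,t=np.array(c['R']),np.array(c['t']); d=R.T@np.array([(p[0]-c['cx'])/f_of(c),(p[1]-c['cy'])/f_of(c),1]); o=-R.T@t
    return o+d*(z-o[2])/d[2]
def tooldelta(st,X,yaw):
    from scipy.spatial.transform import Rotation as Ro
    R=Ro.from_euler('xyz',st['eef_rot']).as_matrix(); d=R.T@(np.array(X)-st['eef_pos'])
    y=R[:,1]; turn=np.degrees(np.arctan2(y[1],y[0])-yaw)  # tool z down: +turn lowers world angle
    return d.round(1),((turn+90)%180-90).round(2)
E
python3 - <<'E'
from h import *
T=cv2.imread('pics/top0.png')[:,:,::-1].copy();ct=cams.get_calibration('top')
X={}
for k,a in dict(blue=(395,237),yellow=(416,231),green=(437,224)).items():
    X[k]=onplane(ct,blobs(T,k,a,10)[0],89); print(k,X[k].round(1))
d=X['blue']-X['green']; yaw=np.arctan2(d[1],d[0]); print(np.linalg.norm(d),np.degrees(yaw))
st=read_state()
print(tooldelta(st,X['yellow']+[-60,0,110],yaw))
# half-turn alternative joints
print(st['joints'][[0,5]])
E
```

```text
blue [ 498.9 -107.1   89. ]
yellow [ 515.8 -166.3   89. ]
green [ 533.2 -225.2   89. ]
122.93757104393376 106.20333021708137
(array([-484.5, -575. ,   -9.9]), np.float64(-33.26))
[ 1.20641779 -0.0666161 ]
```

```bash
python3 -m handwheel '[[-0.030,-0.036,0,10],[-0.067,-0.080,0,20],[-0.104,-0.124,0,30],[-0.141,-0.168,0,40],[-0.178,-0.212,0,50]]' 1 10; python3 -c "
from h import *
print(tooldelta(read_state(),[455.8,-166.3,199],np.radians(106.2)))"
```

```text
clock: 0.72
eef_pos: [269.5, 268.9, 188.6]
eef_rot: [-3.141, 0.001, 1.966]
wrist_force: [-0.1, -0.0, 0.8]
finger_gap: 47.4
(array([-473.4,    4.5,  -10. ]), np.float64(-83.57))
```

```bash
python3 -m handwheel '[[-0.055,0,0,10],[-0.11,0,0,20],[-0.165,0,-0.003,30],[-0.220,0.002,-0.006,40],[-0.275,0.003,-0.01,50]]'; python3 -c "
from h import *
print(tooldelta(read_state(),[455.8,-166.3,199],np.radians(106.2)))"
```

```text
clock: 1.35
eef_pos: [378.4, 14.4, 199.0]
eef_rot: [3.141, 0.001, 1.087]
wrist_force: [0.6, 0.9, -0.2]
finger_gap: 0.6
(array([-124. ,  152.6,    0.2]), np.float64(46.1))
```

```bash
python3 -m handwheel '[[-0.030,0.038,0,10],[-0.062,0.076,0,20],[-0.093,0.114,0,30],[-0.124,0.1526,0,40],[-0.124,0.1526,0,46]]'; python3 - <<'E'
from h import *
st=read_state(); c=cams.get_calibration('wrist'); cv2.imwrite('pics/w1.png',cams.camera('wrist')[:,:,::-1])
print(st['eef_pos'],st['eef_rot'],st['joints'].round(2),-c['R'].T@c['t'],c['R'][2])
print(project(c,[[498.9,-107.1,89],[515.8,-166.3,89],[533.2,-225.2,89]]).round())
E
```

```text
clock: 1.98
eef_pos: [456.1, -168.6, 198.3]
eef_rot: [3.142, 0.002, 0.277]
wrist_force: [-0.3, 0.8, 0.3]
finger_gap: 0.1
[ 456.07217663 -168.61460697  198.25821586] [3.14154019e+00 1.59202997e-03 2.76972459e-01] [-0.43  0.15  1.68 -0.    1.31  0.87] [ 519.8507226  -152.13425921  393.29866021] [-0.22301743 -0.06270218 -0.9727958 ]
[[265. 132.]
 [333. 132.]
 [400. 131.]]
```

View pics/w1.png

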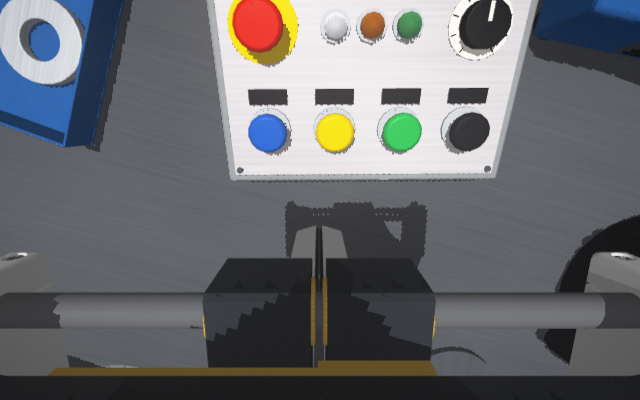

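The wrist view shows the caps at blue (267,132), yellow (335,131), green (402,131) and black (468,131). The closed fingertips are at about (320,230), and the row runs parallel to the jaw axis. Next I'll triangulate the caps from the top and wrist views.

```bash
python3 - <<'E'
from h import *
T=cv2.imread('pics/top0.png')[:,:,::-1].copy();W=cv2.imread('pics/w1.png')[:,:,::-1].copy()
ct,cw=cams.get_calibration('top'),cams.get_calibration('wrist'); st=read_state()
X={}
for k,a,b in (('blue',(395,237),(267,132)),('yellow',(416,231),(335,131)),('green',(437,224),(402,131))):
    pa,_=blobs(T,k,a,10);pb,s=blobs(W,k,b,25)
    t=cv2.triangulatePoints(P(ct)[1],P(cw)[1],pa.reshape(2,1),pb.reshape(2,1));t=(t[:3]/t[3]).ravel()
    X[k]=onplane(cw,pb,89); print(k,pb.round(1),s,'tri',t.round(1),'plane',X[k].round(1))
d=X['blue']-X['green'];yaw=np.arctan2(d[1],d[0]);print(np.linalg.norm(d),yaw-np.pi/2)
e=np.array([np.sin(yaw),-np.cos(yaw),0])
# front edge of the desk at the panel rim z=56: pixel (365,180)
ed=onplane(cw,(365,179),56); print('front edge to row',(X['yellow']-ed)@e)
for k in X: print(k,tooldelta(st,X[k]-8*e+[0,0,8+20],yaw))
E
```

```text
blue [267.2 132.6] [ 249  114   38   38 1134] tri [ 499.  -107.7   86.6] plane [ 499. -108.   89.]
yellow [334.5 132.3] [ 316  113   38   39 1159] tri [ 515.9 -167.2   85.4] plane [ 515.8 -167.1   89. ]
green [401.7 131.7] [ 383  113   39   38 1134] tri [ 533.5 -227.4   81.9] plane [ 532.8 -226.    89. ]
122.693150322651 0.27923382855019074
front edge to row 48.84395639861577
blue (array([ 49.8, -45.4,  81.3]), np.float64(-0.32))
yellow (array([50. , 15.9, 81.2]), np.float64(-0.32))
green (array([50.5, 77.2, 81.2]), np.float64(-0.32))
```

```bash
python3 -m handwheel '[[0.025,-0.023,0.030,0],[0.048,-0.0454,0.06,-0.3],[0.048,-0.0454,0.072,-0.3],[0.048,-0.0454,0.074,-0.3],[0.048,-0.0454,0.074,-0.3]]'; python3 -c "
from h import *
s=read_state();print(s['eef_pos'],s['wrist_force'])"
```

```text
clock: 2.65
eef_pos: [489.6, -111.5, 125.1]
eef_rot: [3.141, 0.001, 0.279]
wrist_force: [-0.0, 0.4, 0.4]
finger_gap: 0.7
[ 489.62502894 -111.46909089  125.10579198] [-0.00622402  0.43095701  0.40466092]
```

```bash
python3 -m handwheel '[[0,0,0.008,0],[0,0,0.014,0],[0,0,0.018,0],[0,0,0.020,0],[0,0,0.020,0]]'; python3 - <<'E'
from h import *
st=read_state();print(st['eef_pos'],st['wrist_force'])
cv2.imwrite('pics/w2.png',cams.camera('wrist')[:,:,::-1])
E
```

```text
clock: 3.28
eef_pos: [489.6, -111.5, 105.1]
eef_rot: [3.141, 0.001, 0.279]
wrist_force: [-0.5, -0.9, 0.4]
finger_gap: 0.7
[ 489.59976042 -111.49314721  105.05259114] [-0.52567192 -0.89456699  0.42036537]
```

View pics/w2.png

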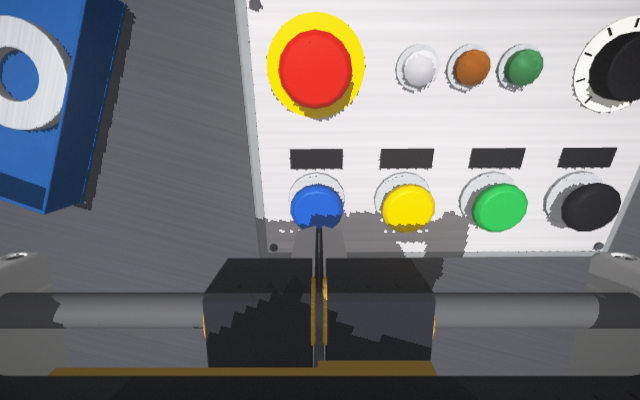

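The wrist view shows the fingertips centred over the blue cap, with the tip at about (319,228) and the cap at (317,206). There is a small gap left. Next I descend along the panel normal, watching the force.

```bash
python3 -m handwheel '[[0,0,0.001,0],[0.0003,0,0.002,0],[0.0005,0,0.003,0],[0.0008,0,0.004,0],[0.001,0,0.005,0]]'; python3 -m handwheel '[[0.0002,0,0.001,0],[0.0004,0,0.002,0],[0.0006,0,0.003,0]]'
```

```text
clock: 3.95
eef_pos: [490.7, -111.2, 100.1]
eef_rot: [3.141, 0.001, 0.279]
wrist_force: [0.0, -0.8, -0.4]
finger_gap: 0.4
clock: 4.32
eef_pos: [491.2, -111.1, 97.0]
eef_rot: [3.141, 0.001, 0.279]
wrist_force: [-0.8, 0.1, 0.7]
finger_gap: 0.6
```

```bash
for i in 1; do python3 -m handwheel '[[0.0002,0,0.001,0],[0.0004,0,0.002,0]]'; done; python3 -m handwheel '[[0.0002,0,0.001,0],[0.0004,0,0.002,0]]'
```

```text
clock: 4.58
eef_pos: [491.6, -110.9, 94.9]
eef_rot: [3.141, 0.001, 0.279]
wrist_force: [-0.3, 0.2, 0.2]
finger_gap: 0.4
clock: 4.82
eef_pos: [492.0, -110.8, 92.9]
eef_rot: [3.141, 0.001, 0.279]
wrist_force: [0.3, -0.1, 0.6]
finger_gap: 0.3
```

```bash
python3 -m handwheel '[[0.0001,0,0.0007,0],[0.0003,0,0.0014,0]]'; python3 -m handwheel '[[0.0001,0,0.0007,0],[0.0003,0,0.0014,0]]'
```

```text
clock: 5.08
eef_pos: [492.3, -110.7, 91.5]
eef_rot: [3.141, 0.001, 0.279]
wrist_force: [0.7, 0.3, -0.2]
finger_gap: 0.7
clock: 5.32
eef_pos: [492.6, -110.7, 90.0]
eef_rot: [3.141, 0.001, 0.279]
wrist_force: [-0.5, 0.7, -0.0]
finger_gap: 0.7
```

```bash
python3 - <<'E'
from h import *
im=cams.camera('wrist'); s=cams.camera('scene')
a=cv2.resize(im[130:280,220:480],None,fx=3,fy=3)[:, :780]; b=cv2.resize(s[200:320,170:300],None,fx=3,fy=3)
cv2.imwrite('pics/w3.png',a[:,:,::-1]); cv2.imwrite('pics/s3.png',b[:,:,::-1])
E
```

```text
(no output)
```

View pics/w3.png

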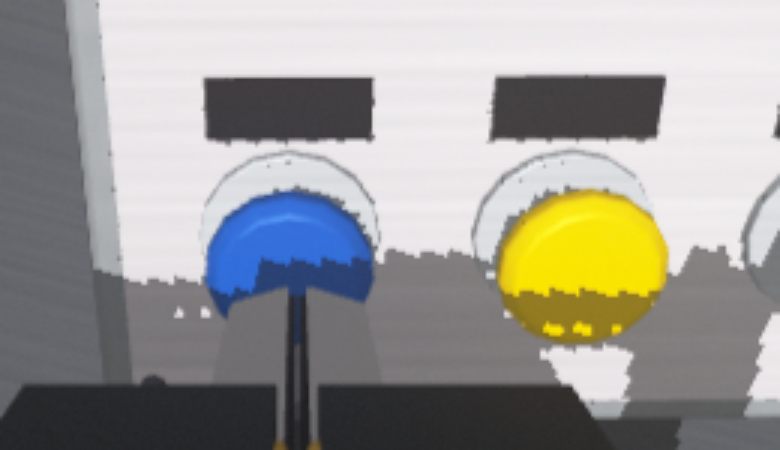

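View pics/s3.png

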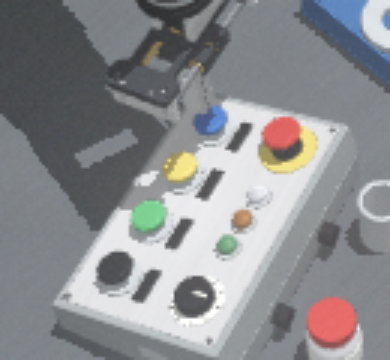

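The crops show the fingers over the front half of the blue cap, which still looks out, with the same ring-to-cap offset as yellow. Next I work out where the tip edge really is, and the cap height by triangulating between wrist views.

```bash
python3 - <<'E'
from h import *
from scipy.spatial.transform import Rotation as Ro
st=read_state(); c=cams.get_calibration('wrist'); W=cams.camera('wrist')
R=Ro.from_euler('xyz',st['eef_rot']).as_matrix()
for v in (226,228):
    p=onplane(c,(319,v),st['eef_pos'][2]-8); print('tip edge in tool',(R.T@(p-st['eef_pos'])).round(1),p.round(1))
pr=project(c,[st['eef_pos']+R@[x,0,8] for x in (-8,0,8)]); print('tip proj',pr.round(1))
# bundle: triangulate with wrist view 1 (pose then) - rebuild its calib from the tool-fixed camera offset
R1=Ro.from_euler('xyz',[3.14154,.00159,.27697]).as_matrix(); p1=np.array([456.072,-168.615,198.258])
Rc=c['R']@R; tc=c['R']@st['eef_pos']+c['t']; c1=dict(c); c1['R']=Rc@R1.T; c1['t']=tc-c1['R']@p1
W1=cv2.imread('pics/w1.png')[:,:,::-1].copy()
for k,a in (('yellow',(334,132)),('green',(402,131)),('red',(257,24))):
    pb,_=blobs(W1,k,a,30); g=dict(yellow=(413,217),green=(505,215),red=(316,75))[k]; pc,s=blobs(W,k,g,45)
    t=cv2.triangulatePoints(P(c1)[1],P(c)[1],pb.reshape(2,1),pc.reshape(2,1));t=(t[:3]/t[3]).ravel(); print(k,pc,s,t.round(1))
print(st['wrist_force'])
E
```

```text
tip edge in tool [0.8 1.6 8. ] [ 493.9 -112.    82. ]
tip edge in tool [-0.5  1.6  8. ] [ 492.6 -112.4   82. ]
tip proj [[316.5 238.9]
 [316.5 227.2]
 [316.5 215.4]]
yellow [413.61572244 218.37593325] [ 385  193   58   51 2277] [ 516.1 -168.3   85.1]
green [511.40877498 217.82884448] [ 482  193   60   50 2302] [ 533.6 -227.7   85.7]
red [314.67559697  70.89477771] [ 275   30   80   84 5151] [580.2 -84.9 110. ]
[-0.26236172 -0.05860487  0.43529522]
```

```bash
python3 -m handwheel '[[0.003,0,-0.001,0],[0.004,0,0,0],[0.004,0,0.0007,0]]'; python3 -m handwheel '[[0.0001,0,0.0007,0],[0.0003,0,0.0014,0]]';  python3 -m handwheel '[[0.0001,0,0.0007,0],[0.0003,0,0.0014,0]]'
```

```text
clock: 5.85
eef_pos: [496.5, -109.5, 89.2]
eef_rot: [3.141, 0.001, 0.279]
wrist_force: [0.2, -0.9, -0.1]
finger_gap: 0.7
clock: 6.1
eef_pos: [496.8, -109.4, 87.7]
eef_rot: [3.141, 0.001, 0.279]
wrist_force: [0.4, -0.3, -0.0]
finger_gap: 0.1
clock: 6.35
eef_pos: [497.0, -109.3, 86.3]
eef_rot: [3.141, 0.001, 0.279]
wrist_force: [0.2, -0.0, -0.5]
finger_gap: 0.4
```

```bash
python3 - <<'E'
from h import *
st=read_state(); im=cams.camera('wrist'); print(st['wrist_force'],st['moment'],st['effort'].round(2))
cv2.imwrite('pics/w4.png',cv2.resize(im[130:270,240:460],None,fx=3.5,fy=3.5)[:,:,::-1])
E
```

```text
[ 0.15686649 -0.0088906  -0.54920371] [-0.04512561  0.11370757  0.03544456] [-2.000e-02 -5.044e+01 -3.117e+01  4.000e-02 -3.000e-02 -0.000e+00]
```

View pics/w4.png

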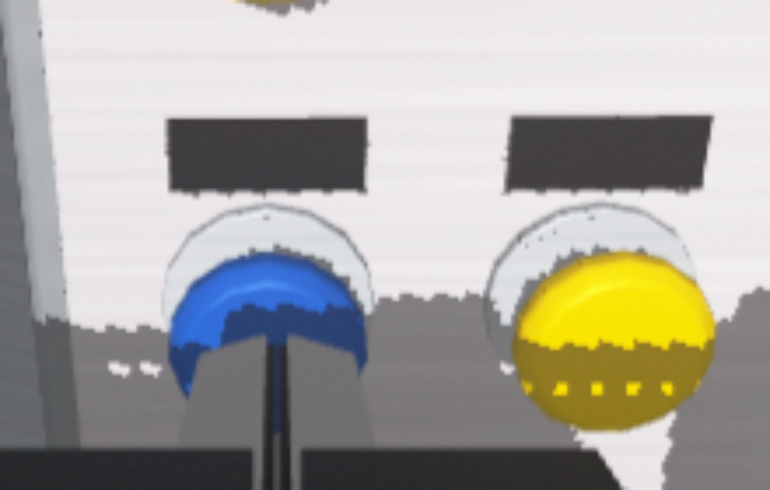

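The view shows the blue cap still out (same size as yellow), with a gap between the fingertip and its shadow, so there is no contact yet. I keep easing down.

```bash
python3 -m handwheel '[[0.0001,0,0.0007,0],[0.0003,0,0.0014,0]]';  python3 -m handwheel '[[0.0001,0,0.0007,0],[0.0003,0,0.0014,0]]'
```

```text
clock: 6.65
eef_pos: [497.3, -109.2, 84.7]
eef_rot: [3.141, 0.001, 0.279]
wrist_force: [0.1, -0.0, 0.4]
finger_gap: 0.4
clock: 6.9
eef_pos: [497.6, -109.1, 83.3]
eef_rot: [3.141, 0.001, 0.279]
wrist_force: [-0.5, 0.5, -0.1]
finger_gap: 0.3
```

```bash
python3 -m handwheel '[[0.0001,0,0.0007,0],[0.0003,0,0.0014,0]]';  python3 -m handwheel '[[0.0001,0,0.0007,0],[0.0003,0,0.0014,0]]'
```

```text
clock: 7.15
eef_pos: [497.9, -109.1, 81.8]
eef_rot: [3.141, 0.001, 0.279]
wrist_force: [-0.5, -0.1, 0.1]
finger_gap: 0.6
clock: 7.4
eef_pos: [498.2, -109.0, 80.4]
eef_rot: [3.141, 0.001, 0.279]
wrist_force: [-0.0, -0.5, 0.2]
finger_gap: 0.6
```

```bash
python3 - <<'E'
from h import *
st=read_state(); im=cams.camera('wrist'); s=cams.camera('scene'); c=cams.get_calibration('scene')
a=cv2.resize(im[130:270,240:460],(550,350)); b=cv2.resize(s[215:275,200:270],(240,206),interpolation=cv2.INTER_CUBIC)
o=np.zeros((350,792,3),np.uint8);o[:,:550]=a;o[:206,552:]=b;cv2.imwrite('pics/w5.png',o[:,:,::-1])
print(project(c,[st['eef_pos'],st['eef_pos']-[0,0,8],st['eef_pos']+[0,0,8]]), blobs(s,'blue',(240,240),12))
E
```

```text
[[239.61932767 241.26081747]
 [239.92843761 242.73109211]
 [239.30769013 239.77852035]] (array([240.10810811, 240.75675676]), array([235, 236,  10,   8,  37], dtype=int32))
```

View pics/w5.png

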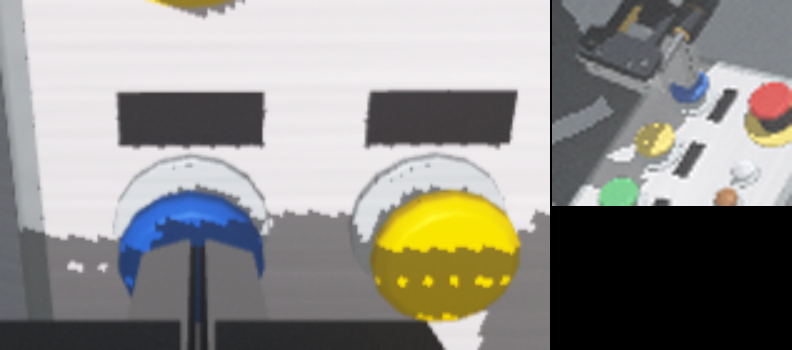

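The left view shows blue still not pressed, with the tip and its shadow closer together. The scene inset puts the visible tip end at about (240,240), so contact should be near.

```bash
python3 -m handwheel '[[-0.001,0,0.0007,0],[-0.002,0,0.0014,0]]';  python3 -m handwheel '[[0.0001,0,0.0007,0],[0.0003,0,0.0014,0]]'
```

```text
clock: 7.75
eef_pos: [496.1, -109.6, 78.9]
eef_rot: [3.141, 0.001, 0.279]
wrist_force: [-0.4, -0.5, 0.3]
finger_gap: 0.8
clock: 8.0
eef_pos: [496.4, -109.5, 77.5]
eef_rot: [3.141, 0.001, 0.279]
wrist_force: [-0.3, 0.1, 0.5]
finger_gap: 0.4
```

```bash
python3 -m handwheel '[[0.0001,0,0.0007,0],[0.0003,0,0.0014,0]]';  python3 -m handwheel '[[0.0001,0,0.0007,0],[0.0003,0,0.0014,0]]'
```

```text
clock: 8.25
eef_pos: [496.8, -109.4, 76.1]
eef_rot: [3.141, 0.001, 0.279]
wrist_force: [-0.8, 0.3, 2.5]
finger_gap: 0.5
clock: 8.5
eef_pos: [497.1, -109.3, 74.8]
eef_rot: [3.141, 0.001, 0.279]
wrist_force: [-1.5, 0.6, 3.3]
finger_gap: 0.3
```

Contact came at TCP z≈76.3. I continue down the normal.

```bash
python3 -m handwheel '[[0.0001,0,0.0006,0],[0.0002,0,0.0012,0],[0.0004,0,0.0018,0],[0.0005,0,0.0024,0]]';  python3 -m handwheel '[[0.0001,0,0.0006,0],[0.0003,0,0.0012,0],[0.0004,0,0.0018,0]]'
```

```text
clock: 9.0
eef_pos: [497.6, -109.2, 72.3]
eef_rot: [3.141, 0.001, 0.279]
wrist_force: [-1.9, -0.1, 3.7]
finger_gap: 0.6
clock: 9.38
eef_pos: [497.9, -109.1, 70.5]
eef_rot: [3.141, 0.001, 0.279]
wrist_force: [-2.8, -0.3, 4.5]
finger_gap: 0.6
```

```bash
python3 -m handwheel '[[0.0001,0,0.0005,0],[0.0002,0,0.001,0]]'; python3 -m handwheel '[[0.0001,0,0.0004,0],[0.0001,0,0.0008,0]]'
```

```text
clock: 9.62
eef_pos: [498.2, -109.1, 69.5]
eef_rot: [3.141, 0.001, 0.279]
wrist_force: [-2.4, -0.8, 3.7]
finger_gap: 0.4
clock: 9.88
eef_pos: [498.3, -109.0, 68.7]
eef_rot: [3.141, 0.001, 0.279]
wrist_force: [-0.9, 0.8, 5.0]
finger_gap: 0.4
```

```bash
python3 -m handwheel '[[0.0001,0,0.0003,0],[0.0001,0,0.0006,0]]'
```

```text
clock: 10.12
eef_pos: [498.4, -109.0, 68.1]
eef_rot: [3.141, 0.001, 0.279]
wrist_force: [-1.8, 1.1, 5.4]
finger_gap: 0.6
```

```bash
python3 -m handwheel '[[0,0,0.0003,0],[0.0001,0,0.0005,0]]'
```

```text
clock: 10.38
eef_pos: [498.6, -109.0, 67.8]
eef_rot: [3.141, 0.001, 0.279]
wrist_force: [-3.4, -0.4, 9.0]
finger_gap: 0.3
```

Blue is home: the force jumped to 9 N while the arm stopped following. I back off along the normal, move one pitch to yellow, and stop just above it.

```bash
python3 -m handwheel '[[-0.001,0,-0.005,0],[-0.003,0,-0.015,0],[-0.003,0.020,-0.018,0],[-0.003,0.050,-0.018,0],[-0.003,0.062,-0.018,0]]'; python3 -m handwheel '[[0,0,0.003,0],[0,0,0.005,0],[0.0005,0,0.0065,0],[0.0006,0,0.007,0]]'; python3 - <<'E'
from h import *
st=read_state(); im=cams.camera('wrist'); c=cams.get_calibration('wrist'); print(st['eef_pos'],st['wrist_force'])
cv2.imwrite('pics/w6.png',im[:,:,::-1])
E
```

```text
clock: 11.0
eef_pos: [513.1, -171.3, 86.0]
eef_rot: [3.141, 0.0, 0.277]
wrist_force: [-0.7, 0.1, 0.1]
finger_gap: 0.5
clock: 11.5
eef_pos: [513.6, -170.7, 78.9]
eef_rot: [3.141, 0.0, 0.278]
wrist_force: [0.5, -0.7, -0.7]
finger_gap: 0.5
[ 513.63456166 -170.72557778   78.86052296] [ 0.47301256 -0.71998837 -0.65876517]
```

View pics/w6.png

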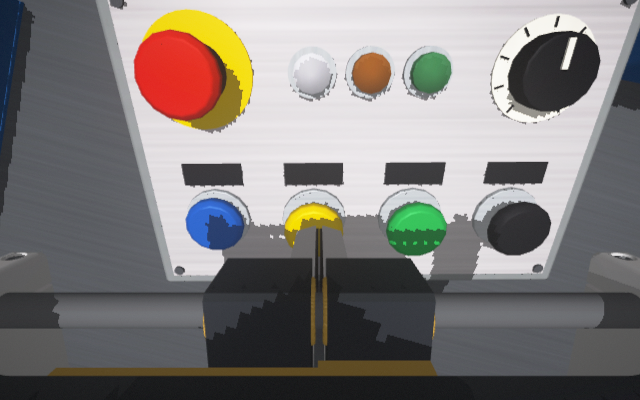

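Blue now sits lower in its ring. The tip is over yellow, about 2 mm to its right (tip 319, cap 315). I press yellow with a small correction.

```bash
python3 -m handwheel '[[0,-0.001,0.0007,0],[0.0003,-0.002,0.0014,0],[0.0004,-0.002,0.002,0],[0.0005,-0.002,0.0026,0]]';  python3 -m handwheel '[[0.0001,0,0.0006,0],[0.0003,0,0.0012,0],[0.0004,0,0.0018,0],[0.0005,0,0.0024,0]]'
```

```text
clock: 12.05
eef_pos: [513.6, -168.7, 76.3]
eef_rot: [3.141, 0.0, 0.278]
wrist_force: [0.0, 0.1, -0.1]
finger_gap: 0.7
clock: 12.55
eef_pos: [514.1, -168.6, 73.9]
eef_rot: [3.141, 0.0, 0.278]
wrist_force: [-1.3, 1.2, 3.7]
finger_gap: 0.5
```

```bash
python3 -m handwheel '[[0.0001,0,0.0006,0],[0.0003,0,0.0012,0],[0.0004,0,0.0018,0],[0.0005,0,0.0024,0]]'; python3 -m handwheel '[[0.0001,0,0.0005,0],[0.0003,0,0.001,0],[0.0004,0,0.0015,0]]'
```

```text
clock: 13.05
eef_pos: [514.7, -168.5, 71.5]
eef_rot: [3.141, 0.0, 0.278]
wrist_force: [-1.2, -0.9, 3.8]
finger_gap: 0.0
clock: 13.42
eef_pos: [515.0, -168.4, 70.0]
eef_rot: [3.141, 0.0, 0.278]
wrist_force: [-1.8, 0.7, 3.3]
finger_gap: 0.6
```

```bash
python3 -m handwheel '[[0.0001,0,0.0005,0],[0.0002,0,0.001,0]]'; python3 -m handwheel '[[0.0001,0,0.0004,0],[0.0001,0,0.0008,0]]'
```

```text
clock: 13.68
eef_pos: [515.2, -168.3, 68.9]
eef_rot: [3.141, 0.0, 0.278]
wrist_force: [-2.0, 0.3, 4.2]
finger_gap: 0.7
clock: 13.92
eef_pos: [515.3, -168.3, 68.1]
eef_rot: [3.141, 0.0, 0.278]
wrist_force: [-2.1, 0.1, 4.6]
finger_gap: 0.3
```

```bash
python3 -m handwheel '[[0,0,0.0003,0],[0.0001,0,0.0005,0]]'
```

```text
clock: 14.18
eef_pos: [515.5, -168.3, 67.8]
eef_rot: [3.14, 0.0, 0.278]
wrist_force: [-3.2, -0.0, 7.8]
finger_gap: 0.1
```

Yellow is home (7.8 N at the stop). On to green.

```bash
python3 -m handwheel '[[-0.001,0,-0.005,0],[-0.003,0,-0.015,0],[-0.003,0.020,-0.018,0],[-0.003,0.050,-0.018,0],[-0.003,0.062,-0.018,0]]'; python3 -m handwheel '[[0,0,0.003,0],[0,0,0.005,0],[0.0005,0,0.0065,0],[0.0006,0,0.007,0]]'; python3 - <<'E'
from h import *
st=read_state(); im=cams.camera('wrist'); print(st['eef_pos'],tooldelta(st,[531,-227.9,76.5],np.pi/2+.279))
pb,s=blobs(im,'green',(318,225),40); print(pb,s)
cv2.imwrite('pics/w7.png',im[:,:,::-1])
E
```

```text
clock: 14.8
eef_pos: [529.8, -230.7, 85.9]
eef_rot: [3.14, -0.0, 0.276]
wrist_force: [-0.2, 0.2, -0.4]
finger_gap: 0.4
clock: 15.3
eef_pos: [530.4, -230.1, 78.9]
eef_rot: [3.14, -0.0, 0.277]
wrist_force: [-0.1, 0.1, 0.1]
finger_gap: 0.7
[ 530.44513753 -230.08277026   78.88008271] (array([ 1.1, -2. ,  2.4]), np.float64(-0.12))
[311.2458888 218.9788567] [ 285  203   59   43 1277]
```

View pics/w7.png

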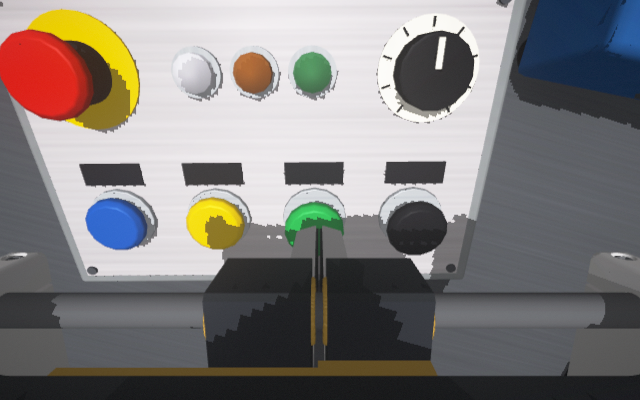

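Yellow and blue are both down. The tip (319) sits about 2 mm right of the green cap centre (315), so I make the same correction and press.

```bash
python3 -m handwheel '[[0,-0.001,0.0007,0],[0.0003,-0.002,0.0014,0],[0.0004,-0.002,0.002,0],[0.0005,-0.002,0.0026,0]]';  python3 -m handwheel '[[0.0001,0,0.0006,0],[0.0003,0,0.0012,0],[0.0004,0,0.0018,0],[0.0005,0,0.0024,0]]'
```

```text
clock: 15.85
eef_pos: [530.4, -228.1, 76.2]
eef_rot: [3.14, -0.0, 0.277]
wrist_force: [-0.3, 0.3, -0.5]
finger_gap: 0.1
clock: 16.35
eef_pos: [530.9, -228.1, 73.9]
eef_rot: [3.14, -0.0, 0.277]
wrist_force: [-1.2, 0.1, 3.2]
finger_gap: 0.7
```

```bash
python3 -m handwheel '[[0.0001,0,0.0006,0],[0.0003,0,0.0012,0],[0.0004,0,0.0018,0],[0.0005,0,0.0024,0]]'; python3 -m handwheel '[[0.0001,0,0.0005,0],[0.0003,0,0.001,0],[0.0004,0,0.0015,0]]'
```

```text
clock: 16.85
eef_pos: [531.5, -227.9, 71.5]
eef_rot: [3.14, -0.0, 0.277]
wrist_force: [-1.3, -0.3, 4.8]
finger_gap: 0.5
clock: 17.23
eef_pos: [531.8, -227.8, 70.0]
eef_rot: [3.14, -0.0, 0.277]
wrist_force: [-2.0, 0.1, 4.5]
finger_gap: 0.5
```

```bash
python3 -m handwheel '[[0.0001,0,0.0005,0],[0.0002,0,0.001,0]]'; python3 -m handwheel '[[0.0001,0,0.0004,0],[0.0001,0,0.0008,0]]'
```

```text
clock: 17.48
eef_pos: [532.0, -227.7, 69.0]
eef_rot: [3.14, -0.0, 0.277]
wrist_force: [-2.2, 0.0, 4.1]
finger_gap: 0.6
clock: 17.73
eef_pos: [532.1, -227.7, 68.2]
eef_rot: [3.14, -0.0, 0.277]
wrist_force: [-1.4, 0.9, 5.3]
finger_gap: 0.4
```

```bash
python3 -m handwheel '[[0,0,0.0003,0],[0.0001,0,0.0005,0]]'
```

```text
clock: 17.98
eef_pos: [532.3, -227.7, 67.8]
eef_rot: [3.14, -0.0, 0.277]
wrist_force: [-2.9, 0.4, 7.0]
finger_gap: 0.3
```

Green is home (7 N). I retreat and check all caps from the first view pose.

```bash
python3 -m handwheel '[[-0.001,0,-0.005,0],[-0.003,0,-0.015,0],[-0.010,-0.01,-0.055,0],[-0.04,-0.035,-0.10,0],[-0.055,-0.062,-0.13,0]]'; python3 -m handwheel '[[0,0,0,0],[0,0,0,0]]'; python3 - <<'E'
from h import *
st=read_state(); im=cams.camera('wrist'); print(st['eef_pos'],st['wrist_force'])
c=cams.get_calibration('wrist'); cv2.imwrite('pics/w8.png',im[:,:,::-1])
T=cams.camera('top');T0=cv2.imread('pics/top0.png')[:,:,::-1]
w=dict(blue=[499,-108,89],yellow=[515.8,-167.1,89],green=[532.8,-226,89],red=[580,-85,110])
for k,X in w.items():
    p=tuple(int(v) for v in project(c,[X])[0]); pb,s=blobs(im,k,p,45); print(k,p,pb.round(1),s)
E
```

```text
clock: 18.6
eef_pos: [461.4, -182.8, 200.0]
eef_rot: [3.138, -0.002, 0.276]
wrist_force: [0.5, -0.2, 0.6]
finger_gap: 0.5
clock: 18.85
eef_pos: [461.5, -183.0, 199.8]
eef_rot: [3.138, -0.002, 0.276]
wrist_force: [0.4, -0.8, -0.3]
finger_gap: 0.6
[ 461.52222821 -183.02796021  199.75205216] [ 0.40293108 -0.8488993  -0.25168621]
blue (249, 134) [252.  132.5] [ 234  114   37   37 1072]
yellow (316, 134) [317.3 132.1] [ 299  114   37   37 1085]
green (383, 133) [382.6 131.5] [ 365  113   37   37 1060]
red (238, 26) [238.1  26.5] [ 213    0   51   55 2162]
```

View pics/w8.png

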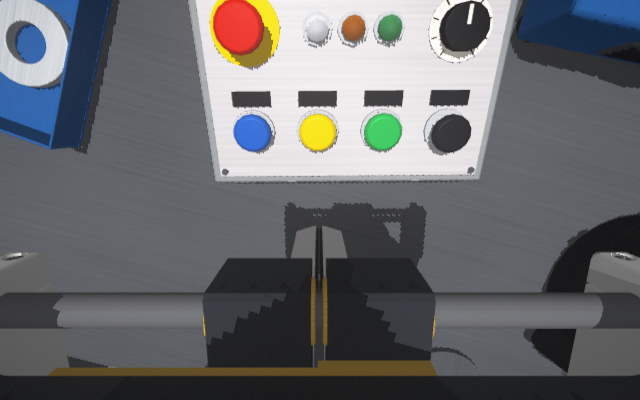

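The caps have shrunk in area by 5 to 6.5 %, as an 8 mm drop should. Red and black look unchanged, red is where I predicted it, and the arm is clear.

```bash
python3 -c "
from cell import manip,read_state
print(read_state()['wrist_force'],manip.sign_off())"
```

```text
the job is handed in; nothing more can be done
[-0.74279254 -0.01788667 -0.76733923] None
```

I pressed blue, then yellow, then green with the closed fingertips. I eased each one down the panel normal and backed off once it was home. The job was handed in at about 19 s.

- **Buttons home:** each one yielded at 3–5 N. At the end the force rose to 9.0 N (blue), 7.8 N (yellow) and 7.0 N (green), about 8 mm of travel after contact. In the last wrist picture the three caps are 5.5–6.5 % smaller in area; an 8 mm drop should give about 5.3 %.
- **Nothing else moved, as far as I could see:** red was within 1 pixel of its predicted place, and black still looked out. The desk showed no visible shift. I took a final top-camera picture but did not compare it, so the loose parts around the desk were not checked one by one. The arm ended clear, with no contact force.
- **One disagreement:** contact came about 18 mm lower in tool height than I expected from the stated 8 mm fingertip lead and the measured cap height. The closed tips seem to sit about 10 mm behind the TCP. Going by force rather than height covered this.

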